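# Lower the tube-rack lift with its release valve and latch it

### The job

The bench lift is holding a rack of tubes up. Turn the red release valve handle counter-clockwise just far enough that the deck sinks slowly under its own weight (never faster than 50 mm/s, and do not push the deck) until it is fully down, then turn the valve fully shut again. After that swing the latch over until it rests fully in the yellow fork on the deck; leave everything else on the bench where it is.

Things in the scene. Friction and masses are not known exactly. Their poses are not given: they have to be found in the camera images.
- lift: Fixed grey bench lift, base 220 (x) x 260 (y) x 50 tall; origin under the centre of the base, on the table top; z up, -x its front (side with the red valve handle, towards the robot), +y its left. Position and yaw vary. A ram carries the deck straight up and down. A post with the latch stands at its right front corner.
- deck: The lift's aluminium deck, plate 180 (x) x 240 (y) x 12 thick, axes as the lift's. Origin on the ram axis, 100 below the plate's underside: at table height when the deck is fully down (plate top then at 112). Fixed on its rear half is a white rack of purple-capped tubes, 84 tall. The front edge is 90 before the ram axis. Do not push it.
- catch (a point): Floor of the yellow fork on the deck in which the latch bar rests when closed; 70 in front of and 95 right of the ram axis, 10 above the plate; the fork's cheeks rise 12 higher, 20 apart. Moves with the deck.
- carriage (a joint): Height of the deck above its down stop, m: 0 fully down, 0.06 to 0.09 at the start. With the valve shut it stays where it is; with the valve cracked open it sinks by its own weight.
- valve_grip (a point): Centre of the valve's red bar handle: 64 long (its x axis) x 16 wide (y, faces to pinch) x 24 high (z). Its z axis is the spindle, pointing outward, leaning 28 degrees from vertical to the lift's front; 24 of free stem under the bar. 140 in front of and 50 left of the lift's centre, 110 up. Shut, the bar's upper end lies 0.4 rad clockwise (seen from outside) of straight up the slope.
- valve (a joint): Turn of the valve, rad: 0 shut (stop) to 1.4 (stop); grows counter-clockwise seen from outside, right-handed about valve_grip's z. Stays where left; 0.1 to 0.4 N m turns it. The deck starts sinking somewhere from 0.4 to 0.9 rad (hidden load); past that its speed grows 12 to 15 mm/s per 0.1 rad, to over 60 mm/s fully open. Turning back stops it.
- latch_hinge (a point): Hinge of the latch, on the post of the lift, axes as the lift's: 70 in front of and 150 to the right of the lift's centre, 129.5 above the table. The hinge axis is the lift's x axis.
- latch_grip (a point): Middle of the black sleeve (42 long) at the free end of the latch bar, 91 from the hinge. The bar is 14 to 18 wide, 14 to 16 thick and reaches 112 from its hinge. Its y axis runs along the bar away from the hinge; its z axis leaves the face that is on top when closed (outward, away from the lift, when upright).
- latch (a joint): Latch angle, rad: 0 closed (stop), bar level, pointing to the lift's +y and lying in the yellow fork of the lowered deck; 1.57 upright; stop at 2.05. Starts at 1.6 to 1.9, leaning away from the lift. Stiff: stays where it is left (about 1 to 2 N at its end moves it). The raised deck is in its way.
- wash_bottle: Bystander: white wash bottle with blue cap, 64 dia x 170 tall; origin at the centre of its underside. Leave alone.
- jar: Bystander: amber jar, 68 dia x 90 tall; origin at the centre of its underside. Leave alone.
- cup: Bystander: clear plastic cup, 70 dia x 70 tall; origin at the centre of its underside. Leave alone.
- tube_rack: Bystander: small loose grey rack of purple-capped tubes, 78 x 122 x 84 tall; origin at the centre of its underside. Leave alone.
- tip_box: Bystander: blue box with clear lid, 88 x 123 x 67 tall; origin at the centre of its underside. Leave alone.
- screwdriver: Bystander: screwdriver, 180 long, lying flat; origin at the centre of its underside (middle of its length). Leave alone.
- reagent: Bystander: white bottle with yellow cap, 60 dia x 130 tall; origin at the centre of its underside. Leave alone.

How it is judged:
By the outcome, as a careful person would: the job done as asked, in the order asked, and still so for the second after the job is handed in, with the robot touching nothing.
It also fails if it takes over 66 s, if anything falls off the work surface, if the arm or the gripper's body presses on something with over 40 N, if the wrist force passes 120 N, or if a joint passes its speed limit or range.

### The arm

A 6-joint arm with a two-finger parallel gripper is mounted at the origin on the work surface. World frame = base frame: x ahead of the robot, y to its left, z up, the work surface at z = 0. Lengths are in m, angles in rad, forces in N, time in s.
With the tool pointing down it reaches from about 0.35 to 0.775 m from the base axis. Payload 5.5 kg.
Tool frame: the origin (TCP) lies midway between the tips of the shut fingers; the grasp point (between the pads) lies grip_point_offset behind it (grip_point_offset is the distance from the TCP to the grasp point, in m); z points along the fingers, y is the direction in which the jaws open and shut (so a half turn about z gives the same grasp; the last joint's range is limited). The gripper opens to 85 mm and grips with 20 to 120 N. Pads are 22 mm wide; open, the fingers measure 114 mm over their backs; the gripper's body (76 mm by 85 mm) begins 54 mm behind the grasp point. The pads swing forward as they close: fully open they stand 13 mm farther back than shut.
Start: joints at [1.058, 0.313, 0.046, 1.304, 0, 1.431], TCP at [0.209, 0.536, 0.231] pointing down, gripper open.
Joint ranges: [-2.76, 2.76], [-0.86, 1.69], [-1.03, 1.26], [-2.2, 2.34], [-1.47, 1.5], [-3.14, 3.14]. Speed limits (rad/s): [2.57, 2.57, 3.14, 3.14, 3.14, 3.14].

### API

Orientations are given as a unit quaternion [w, x, y, z].
In Python, from workcell import * gives the robot as it stands.
- The arm moves only by the tool send_rows, never from a script. Its argument "series" is one flat list of numbers, 7 for each row, row after row: the shift along the tool's x, y, z in cm, then the turn, a rotation vector about the tool's x, y, z in degrees, then the opening, from 0 (shut) to 1 (fully open). A call has 1 to 10 rows; each row is the pose to reach, as a shift and turn from the pose commanded when the call began, along the tool's axes at that moment; what a row does not reach only later rows make up. A row lasts 1/12 s, in which the tool goes at most 41.7 mm and 7.16 degrees, less where a joint would pass 70% of its speed; a pose out of reach is approached as far as the arm can. A call with a gripper value outside its range is refused whole. The fingers move at their own pace and stop on an object; "newtons" is the grip in N (left out, the last holds). Time passes only in rows, so rows that repeat a pose let the fingers close. It gives the time, the measured TCP pose, the force and the opening at its end, in the units of the state.
- get_state(): the state, without advancing time (a new reading comes with each control period).
- read_camera(name): name is "scene" or "top" or "wrist"; returns the picture (384x512x3 uint8, blue, green, red); there is no depth.
- camera_info(name): a dict with "K" (3x3 intrinsics, pixels), "xyz" and "attitude" of the camera in the world. Camera axes: x right, y down, z forward; pixel columns grow to the right and rows downward; lengths in m; the calibration is good to about 2 mm. A picture is of the moment at which its call begins: read the wrist's pose just before it. camera_info takes no time and is no camera call; for the wrist camera it gives the pose at the moment of the call.
- hand_in(): hands the job in, once; it reports no verdict.
Trained networks look in the newest picture that a camera, given by its name, has taken for a name from the list of things; names that differ only in an ending like _2 or _b are one class to them, and where a whole thing is asked for, a point or a joint stands for the part that bears it (a point fixed in the world has none). Each returns a list of dicts, best first, with "p" (0 to 1); they miss things now and then, are a little off and sometimes report something else, mostly with a low value. They report only what shows in the picture. A call takes as long as a camera call.
- silhouettes(camera, label): "pixels" (384x512 bool, what is visible of it) and "box" ([left, top, width, height] in pixels, round what is visible of it).
The state is a dict: "clock": time; "joint_pos": joint angles; "qvel": joint speeds; "tau": joint torques, N m; "tcp_pos": TCP position; "orientation": TCP orientation; "wrist_force": force on the tool from outside, world axes, zero at the start; "ft_torque": the same for the moment, N m; "finger_gap": finger opening in m.
Only numpy, scipy, OpenCV 4.12 (cv2) and the standard library are available. Lean on these libraries where they do the work, as an engineer would, in place of code of your own. Each camera call takes 0.05 s, during which the arm holds its last target. There are 200 camera calls.

## Working session

There is one attempt and no reset: what is moved stays moved. The work goes in short steps, Python scripts to look and compute and a tool call to move; the robot and the scene stay as the last step left them, time stands still between calls to the robot, and variables do not carry over. Pictures are saved under pics/ and viewed, about 8 in all and at most 12, crops included, and the job is handed in when it is done.

Besides the shell and the picture viewer there is one more tool, called after ">>>" as name(argument=value, ...) on one line, values as JSON. send_rows: Moves the arm, as the interface text tells. Its arguments: {"type":"object","properties":{"series":{"type":"array"},"newtons":{"type":"number"}},"required":["series"]}

```bash
mkdir -p pics; ls
python3 - <<'E'
from workcell import *
import cv2,numpy as np
print(get_state())
for n in ("scene","top"):
    im=read_camera(n); cv2.imwrite(f"pics/{n}0.png",im)
    c=camera_info(n); print(n,c)
    for l in ("lift","valve_grip","latch_grip","deck","catch","valve","latch"):
        try:
            for d in silhouettes(n,l)[:2]:
                ys,xs=np.nonzero(d["pixels"]); print(l,d["p"],d["box"],xs.mean(),ys.mean(),len(xs))
        except Exception as e: print(l,e)
a=np.hstack([cv2.imread("pics/scene0.png"),cv2.imread("pics/top0.png")])
cv2.imwrite("pics/both0.png",cv2.resize(a,(800,300)))
E
```

```text
pics
{'clock': 0.0, 'joint_pos': array([1.05834202e+00, 3.13987089e-01, 4.49395331e-02, 1.30358726e+00,
       7.26223473e-06, 1.43119777e+00]), 'qvel': array([-0.00052377,  0.00093074,  0.00080608, -0.0006672 , -0.00033281,
        0.00050249]), 'tau': array([ 9.39498059e-04, -4.80627215e+01,  2.98532063e+01,  1.92036980e-02,
       -1.49718267e-04, -8.85373652e-06]), 'tcp_pos': array([0.2092054 , 0.53502822, 0.23040031]), 'orientation': array([-2.97856801e-04,  1.85349780e-01,  9.82672180e-01, -8.69658359e-04]), 'wrist_force': array([0.55919775, 0.15238235, 0.36202551]), 'ft_torque': array([ 0.03281722, -0.03437668, -0.02077267]), 'finger_gap': 0.0850981776695132}
scene {'K': array([[351.4704656 ,   0.        , 254.49258109],
       [  0.        , 351.4704656 , 191.33048988],
       [  0.        ,   0.        ,   1.        ]]), 'xyz': array([0.79270735, 0.338683  , 1.2149012 ]), 'attitude': array([-0.05183545,  0.28492301,  0.94129348, -0.17348934])}
lift 0.92 [194.9, 144.3, 98.1, 127.5] 238.75235466060408 217.27963624553428 6158
lift 0.37 [271.2, 212.8, 20.2, 5.7] 282.182539682539
[... 587 characters left out ...]
   , 448.57296556, 192.11421739],
       [  0.        ,   0.        ,   1.        ]]), 'xyz': array([ 0.36320146, -0.0197038 ,  1.38700303]), 'attitude': array([-0.0436102 ,  0.71490873, -0.69617954,  0.04834989])}
lift 0.84 [194.8, 98.4, 113.2, 106.0] 247.57098342265985 152.53159665960365 8023
latch_grip 0.41 [289.9, 176.3, 15.7, 13.5] 299.63703703703703 180.40740740740742 135
deck 0.64 [198.7, 100.1, 99.2, 83.9] 246.46780238500853 142.02470187393527 5870
catch 0.94 [199.2, 102.1, 92.9, 82.4] 246.63178762282365 142.04895707636615 5801
catch 0.16 [292.2, 174.0, 17.6, 11.1] 299.5130434782609 180.41739130434783 115
valve 0.42 [212.9, 184.6, 16.7, 20.1] 219.39354838709679 191.43870967741935 155
```

View pics/both0.png

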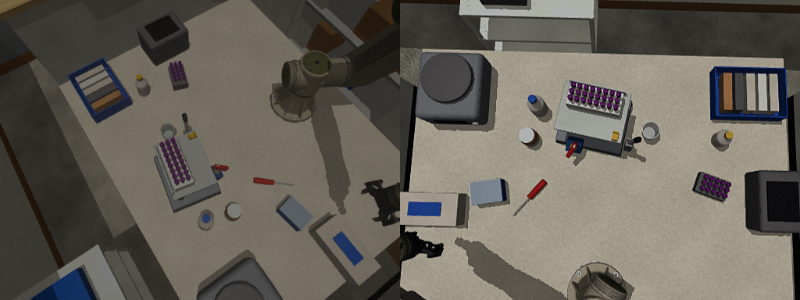

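Run:
```python
import cv2
t=cv2.imread("pics/top0.png")[85:215,170:330]; cv2.imwrite("pics/topc.png",cv2.resize(t,None,fx=4.5,fy=4.5,interpolation=cv2.INTER_CUBIC))
```

```text
(no output)
```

View pics/topc.png

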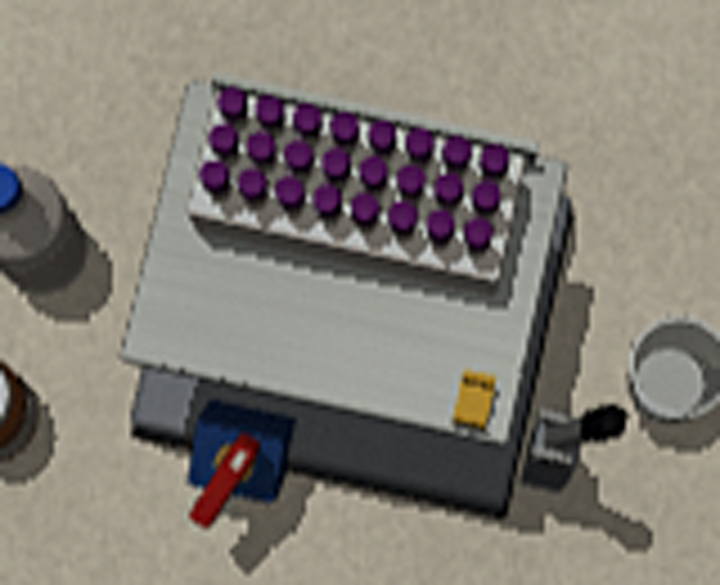

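The top crop shows the deck corners at (122,358), (505,438), (567,165) and (190,83). The red bar runs (203,517)–(247,445), and the black sleeve is at about (605,422), leaning toward the cup. I'll fit the lift pose from these points.

```bash
cat > h.py <<'E'
from workcell import *
import numpy as np, cv2
from scipy.spatial.transform import Rotation as R
from scipy.optimize import least_squares
def rot(q): return R.from_quat(np.r_[q[1:],q[0]])
CI={n:camera_info(n) for n in("top","scene")}
def proj(c,P):
    p=rot(c["attitude"]).inv().apply(np.atleast_2d(P)-c["xyz"]); p=p@c["K"].T; return p[:,:2]/p[:,2:]
def lift2w(p,P): return R.from_euler('z',p[2]).apply(np.atleast_2d(P))+[p[0],p[1],0]
a=np.radians(28); SZ=np.array([-np.sin(a),0,np.cos(a)]); UP=np.array([np.cos(a),0,np.sin(a)])
def bar(q): # bar x axis in lift frame
    return R.from_rotvec(SZ*(q-0.4)).apply(UP)
def latchp(t,r=.091): return np.array([-.07,-.15+r*np.cos(t),.1295+r*np.sin(t)])
VG=np.array([-.14,.05,.11])
def goto(tp,Rt,s=None):
    """shift cm in tool axes, rotvec deg from current state to target"""
    s=s or get_state(); R0=rot(s["orientation"])
    return np.round(R0.inv().apply(tp-s["tcp_pos"])*100,2), np.round(np.degrees((R0.inv()*Rt).as_rotvec()),1)
E
cat > fit.py <<'E'
from h import *
cr=lambda u,v:(170+(u+.5)/4.5-.5,85+(v+.5)/4.5-.5)
top=np.array([cr(*p) for p in [(122,358),(505,438),(567,165),(190,83),(203,517),(247,442),(605,422)]])
sc=np.array([[281.5,214.6],[237.3,156]])
def model(p):
    h=.112+p[3]
    P=[(-.09,.12,h),(-.09,-.12,h),(.09,-.12,h),(.09,.12,h)]
    b=bar(0); P+= [VG+.012*SZ-.032*b,VG+.012*SZ+.032*b,latchp(p[4])]
    return proj(CI["top"],lift2w(p,P)),proj(CI["scene"],lift2w(p,[VG+.006*SZ,latchp(p[4])]))
f=lambda p:np.r_[(model(p)[0]-top).ravel(),(model(p)[1]-sc).ravel()]
r=least_squares(f,[.5,0.03,-.2,.075,1.7],loss='soft_l1')
print(r.x.round(4)); print(f(r.x).reshape(-1,2).round(1))
p=r.x; np.save("p.npy",p)
print("valve",lift2w(p,VG),"latch",lift2w(p,latchp(p[4])),"hinge",lift2w(p,latchp(0,0)))
E
python3 fit.py; python3 -c "
from workcell import *
import workcell;print([n for n in dir(workcell) if n[0]!='_']);print(globals().get('grip_point_offset'))"
```

```text
[ 0.6607  0.0278 -0.1962  0.056   1.8036]
[[ 0.1 -0.1]
 [-0.1  1.2]
 [-0.  -0.1]
 [ 0.4 -0.4]
 [-2.2  0.3]
 [-0.1 -0.1]
 [-0.9 -1.2]
 [ 0.5 -0.7]
 [-2.3 -4.9]]
valve [[0.53314934 0.10412013 0.11      ]] latch [[ 0.55871653 -0.1262785   0.21804581]] hinge [[ 0.56280948 -0.10568997  0.1295    ]]
['MotionError', 'camera_info', 'get_state', 'grip_point_offset', 'hand_in', 'read_camera', 'silhouettes']
0.0187
```

```bash
cat >> h.py <<'E'
def wz(p,v): return R.from_euler('z',p[2]).apply(v)
def valve_pose(p,q,back,sign=1):
    """tool pose gripping the valve at angle q, grasp point `back` m out of bar centre along spindle"""
    x=wz(p,bar(q))*sign; z=-wz(p,SZ); y=np.cross(z,x)
    tp=lift2w(p,VG)[0]-z*back+z*grip_point_offset
    return tp,R.from_matrix(np.c_[x,y,z])
E
python3 - <<'E'
from h import *
p=np.load("p.npy"); s=get_state(); print(rot(s["orientation"]).as_matrix().round(2))
for sg in(1,-1):
    tp,Rt=valve_pose(p,0,.13,sg); print(sg,tp,Rt.as_matrix().round(2),*goto(tp,Rt))
E
```

```text
[[-0.93  0.36  0.  ]
 [ 0.36  0.93  0.  ]
 [-0.    0.   -1.  ]]
1 [0.48190004 0.11430835 0.20827207] [[ 0.72 -0.52  0.46]
 [-0.54 -0.84 -0.09]
 [ 0.43 -0.18 -0.88]] [-40.71 -29.31   2.3 ] [  39.1  -11.6 -162.5]
-1 [0.48190004 0.11430835 0.20827207] [[-0.72  0.52  0.46]
 [ 0.54  0.84 -0.09]
 [-0.43  0.18 -0.88]] [-40.71 -29.31   2.3 ] [ -8.  -26.9  12.5]
```

>>> send_rows(series=[-20, -14.5, 0, -4, -13.5, 6, 1, -40.7, -29.3, 2.3, -8, -26.9, 12.5, 1, -40.7, -29.3, 2.3, -8, -26.9, 12.5, 1, -40.7, -29.3, 2.3, -8, -26.9, 12.5, 1, -40.7, -29.3, 2.3, -8, -26.9, 12.5, 1, -40.7, -29.3, 2.3, -8, -26.9, 12.5, 1, -40.7, -29.3, 2.3, -8, -26.9, 12.5, 1, -40.7, -29.3, 2.3, -8, -26.9, 12.5, 1, -40.7, -29.3, 2.3, -8, -26.9, 12.5, 1, -40.7, -29.3, 2.3, -8, -26.9, 12.5, 1])

```text
clock: 1.63
tcp_pos: [0.4359, 0.1845, 0.2131]
orientation: [0.241, 0.284, 0.928, 0.025]
wrist_force: [1.1, 0.8, 0.7]
finger_gap: 0.0853
```

Run:
```python
from h import *
p=np.load("p.npy"); s=get_state(); print(s["clock"],s["tcp_pos"],s["joint_pos"].round(2)); print(goto(*valve_pose(p,0,.13,-1)))
```

```text
1.6333 [0.43590442 0.184479   0.21307133] [ 0.4  -0.18 -0.65  0.68 -0.27  0.94]
(array([-6.9 , -3.59,  3.18]), array([0.1, 0. , 0.1]))
```

>>> send_rows(series=[-6.9, -3.6, 3.2, 0, 0, 0, 1, -6.9, -3.6, 3.2, 0, 0, 0, 1, -6.9, -3.6, 3.2, 0, 0, 0, 1, -6.9, -3.6, 3.2, 0, 0, 0, 1])

```text
clock: 1.97
tcp_pos: [0.4823, 0.1127, 0.2077]
orientation: [0.241, 0.288, 0.927, 0.024]
wrist_force: [0.2, 0.3, -0.8]
finger_gap: 0.0855
```

Run:
```python
from h import *
p=np.load("p.npy"); s=get_state(); print(s["clock"],s["joint_pos"].round(2)); print(goto(*valve_pose(p,0,.13,-1)))
c=camera_info("wrist"); im=read_camera("wrist"); 
P=[VG+.012*SZ+k*.032*bar(0) for k in(-1,0,1)]
q=proj(c,lift2w(p,P)); print(q.round(1))
for l in("valve_grip","valve"):
  for d in silhouettes("wrist",l)[:2]:
    ys,xs=np.nonzero(d["pixels"]); print(l,d["p"],d["box"],xs.mean(),ys.mean(),len(xs))
for u,v in q: cv2.circle(im,(int(u),int(v)),3,(0,255,0),1)
cv2.imwrite("pics/w1.png",im)
```

```text
1.9667 [ 0.17 -0.17 -0.66  0.61 -0.17  0.73]
(array([ 0.09,  0.13, -0.09]), array([-0.1,  0.1, -0.3]))
[[259.6 147. ]
 [259.7 187.3]
 [259.8 224.6]]
valve_grip 0.84 [243.8, 136.6, 24.5, 81.2] 256.6088252832439 179.02325581395348 1677
valve 0.58 [243.7, 138.6, 23.1, 80.7] 256.6800731261426 178.9646556977453 1641
```

View pics/w1.png

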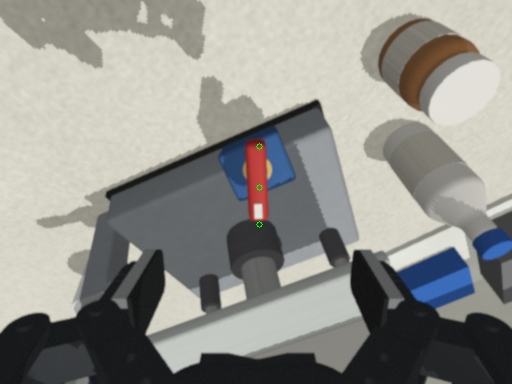

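The handle sits centred at about (256.7,180), roughly 5 mm down the bar and 2.5 mm left of my prediction. The view is clear, so I'll correct and descend.

>>> send_rows(series=[0.5, -0.1, 3.5, 0, 0, 0, 1, 0.5, -0.1, 7, 0, 0, 0, 1, 0.5, -0.1, 10, 0, 0, 0, 1, 0.5, -0.1, 12.5, 0, 0, 0, 1, 0.5, -0.1, 12.5, 0, 0, 0, 1, 0.5, -0.1, 12.5, 0, 0, 0, 1])

```text
clock: 2.62
tcp_pos: [0.5331, 0.108, 0.0932]
orientation: [0.239, 0.283, 0.929, 0.024]
wrist_force: [0.1, -0.7, 0.3]
finger_gap: 0.0855
```

Run:
```python
from h import *
p=np.load("p.npy"); s=get_state(); print(s["wrist_force"],s["joint_pos"].round(2)); print(goto(*valve_pose(p,0,0,-1)))
cv2.imwrite("pics/w2.png",read_camera("wrist"))
```

```text
[ 0.09626682 -0.69605179  0.29573815] [ 0.14  0.06 -0.77  0.27 -0.15  0.69]
(array([-0.94, -0.02,  0.42]), array([-0. , -0.2,  0.2]))
```

View pics/w2.png

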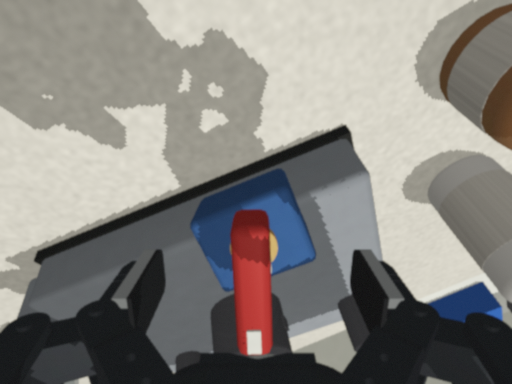

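The bar sits midway between the fingers (x about 253, fingers 155/360). I'll shift slightly up the bar and close.

>>> send_rows(series=[-0.4, -0.1, 0.2, 0, 0, 0, 0.4, -0.4, -0.1, 0.2, 0, 0, 0, 0, -0.4, -0.1, 0.2, 0, 0, 0, 0, -0.4, -0.1, 0.2, 0, 0, 0, 0, -0.4, -0.1, 0.2, 0, 0, 0, 0, -0.4, -0.1, 0.2, 0, 0, 0, 0, -0.4, -0.1, 0.2, 0, 0, 0, 0], newtons=60)

```text
clock: 3.25
tcp_pos: [0.5377, 0.1022, 0.0952]
orientation: [0.241, 0.285, 0.927, 0.024]
wrist_force: [-6.7, -2.4, 9.1]
finger_gap: 0.0153
```

Run:
```python
from h import *
p=np.load("p.npy"); s=get_state(); print(s["wrist_force"],s["ft_torque"],s["finger_gap"]); print(goto(*valve_pose(p,0,0,-1)))
s0=s; R0=rot(s["orientation"])
# pivot: assumed spindle through grip center in tool coordinates
print(R0.inv().apply(lift2w(p,VG)[0]-s["tcp_pos"])*1000)
c=camera_info("scene");print()
# scene pixel track of deck front-right edge height sensitivity
h=p[3]
for k in (0,.01): print(proj(CI["scene"],lift2w(p,[(-.09,.12,.112+h+k),(-.09,-.12,.112+h+k),(.09,.12,.112+h+k)])).round(1), proj(CI["top"],lift2w(p,[(-.09,.12,.112+h+k),(.09,-.12,.112+h+k)])).round(1))
```

```text
[-6.69229231 -2.40436849  9.10127994] [-0.50516645  0.83302077 -0.37565012] 0.015310613189665825
(array([-0.2 ,  0.2 ,  0.34]), array([-0.1,  0.1,  0. ]))
[ -2.06181295   1.9467973  -15.30607593]

[[276.8 235.5]
 [247.2 169. ]
 [221.3 258.1]] [[196.9 164.1]
 [295.6 121.1]]
[[277.  234.7]
 [247.2 167.7]
 [221.  257.5]] [[196.4 163.4]
 [295.9 120.1]]
```

>>> send_rows(series=[0, 0, 0, 0, 0, -5, 0, 0, 0, 0, 0, 0, -10, 0, 0, 0, 0, 0, 0, -15, 0, 0, 0, 0, 0, 0, -20, 0, 0, 0, 0, 0, 0, -20, 0])

```text
clock: 3.67
tcp_pos: [0.5377, 0.1027, 0.0952]
orientation: [0.241, 0.117, 0.963, -0.018]
wrist_force: [-6.5, -1.0, 7.5]
finger_gap: 0.0148
```

```bash
cat > track.py <<'E'
from h import *
import sys
p=np.load("p.npy"); s=get_state()
def h_est(n,ref,im):
    P=lift2w(p,[(.05,y,.112+p[3]+.06) for y in(-.1,.1)]); q=proj(CI[n],P)
    c=q.mean(0).astype(int); w=32
    sl=np.s_[c[1]-w:c[1]+w,c[0]-w:c[0]+w]
    f=lambda i:cv2.cvtColor(i[sl],cv2.COLOR_BGR2GRAY).astype(np.float32)
    (dx,dy),r=cv2.phaseCorrelate(f(ref),f(im),cv2.createHanningWindow((64,64),cv2.CV_32F))
    g=(proj(CI[n],P+[0,0,.03])-proj(CI[n],P-[0,0,.03])).mean(0)/60
    return (np.dot([dx,dy],g)/np.dot(g,g)).round(1),np.round([dx,dy,r],2)
for n in("scene","top"):
    im=read_camera(n); cv2.imwrite(f"pics/last_{n}.png",im)
    print(n,h_est(n,cv2.imread(f"pics/{n}0.png"),im))
R0=rot(s["orientation"]); b0=valve_pose(p,0,0,-1)[1]
print("t",s["clock"],"turn deg",np.degrees((b0.inv()*R0).as_rotvec()).round(1),"F",s["wrist_force"].round(1),"T",R0.inv().apply(s["ft_torque"]).round(2),"Ftool",R0.inv().apply(s["wrist_force"]).round(1),"gap",s["finger_gap"])
E
python3 track.py
```

```text
scene (np.float64(0.3), array([-0.08, -0.01,  0.97]))
top (np.float64(0.3), array([-0.04, -0.03,  0.97]))
t 3.6667 turn deg [  0.   -0.  -20.3] F [-6.5 -1.   7.5] T [ 0.46  0.73 -0.2 ] Ftool [ 1.9 -2.3 -9.5] gap 0.014816017172761388
```

>>> send_rows(series=[0, 0, 0, 0, 0, -5, 0, 0, 0, 0, 0, 0, -8, 0, 0, 0, 0, 0, 0, -8, 0, 0, 0, 0, 0, 0, -8, 0, 0, 0, 0, 0, 0, -8, 0, 0, 0, 0, 0, 0, -8, 0])

```text
clock: 4.27
tcp_pos: [0.5378, 0.1029, 0.0952]
orientation: [0.24, 0.052, 0.969, -0.034]
wrist_force: [-7.3, -0.9, 7.8]
finger_gap: 0.0149
```

```bash
python3 track.py
```

```text
scene (np.float64(0.1), array([-0.05,  0.  ,  0.97]))
top (np.float64(0.3), array([ 0.04, -0.03,  0.97]))
t 4.2667 turn deg [ -0.   -0.  -28.1] F [-7.3 -0.9  7.8] T [ 0.25  0.73 -0.23] Ftool [  2.7  -2.  -10.2] gap 0.014860972573957137
```

>>> send_rows(series=[0, 0, 0, 0, 0, -4, 0, 0, 0, 0, 0, 0, -4, 0, 0, 0, 0, 0, 0, -4, 0, 0, 0, 0, 0, 0, -4, 0, 0, 0, 0, 0, 0, -4, 0, 0, 0, 0, 0, 0, -4, 0])

```text
clock: 4.87
tcp_pos: [0.5378, 0.103, 0.0952]
orientation: [0.238, 0.018, 0.97, -0.043]
wrist_force: [-6.5, 0.7, 7.8]
finger_gap: 0.0152
```

```bash
python3 track.py
```

```text
scene (np.float64(-0.3), array([-0.11,  0.07,  0.96]))
top (np.float64(0.3), array([ 0.09, -0.03,  0.89]))
t 4.8667 turn deg [ -0.   -0.  -32.1] F [-6.5  0.7  7.8] T [ 0.16  0.76 -0.23] Ftool [ 2.1 -0.3 -9.9] gap 0.015173610047761152
```

>>> send_rows(series=[0, 0, 0, 0, 0, -5, 0, 0, 0, 0, 0, 0, -5, 0, 0, 0, 0, 0, 0, -5, 0, 0, 0, 0, 0, 0, -5, 0, 0, 0, 0, 0, 0, -5, 0, 0, 0, 0, 0, 0, -5, 0])

```text
clock: 5.47
tcp_pos: [0.5378, 0.1031, 0.0952]
orientation: [0.236, -0.025, 0.97, -0.053]
wrist_force: [-6.2, 2.2, 7.0]
finger_gap: 0.0149
```

```bash
python3 track.py
```

```text
scene (np.float64(-1.2), array([-0.07,  0.16,  0.93]))
top (np.float64(11.7), array([-7.73, -0.67,  0.17]))
t 5.4667 turn deg [ -0.   -0.  -37.1] F [-6.2  2.2  7. ] T [-0.05  0.77 -0.17] Ftool [ 2.1  1.5 -9.2] gap 0.014938864527021707
```

>>> send_rows(series=[0, 0, 0, 0, 0, -5, 0, 0, 0, 0, 0, 0, -5, 0, 0, 0, 0, 0, 0, -5, 0, 0, 0, 0, 0, 0, -5, 0, 0, 0, 0, 0, 0, -5, 0, 0, 0, 0, 0, 0, -5, 0])

```text
clock: 6.07
tcp_pos: [0.5378, 0.1032, 0.0952]
orientation: [0.234, -0.067, 0.968, -0.063]
wrist_force: [-6.0, 1.7, 8.0]
finger_gap: 0.0152
```

```bash
python3 track.py
```

```text
scene (np.float64(-61.0), array([ 2.15,  6.14, -0.09]))
top (np.float64(5.6), array([-8.5 ,  0.06,  0.18]))
t 6.0667 turn deg [ -0.1  -0.  -42.1] F [-6.   1.7  8. ] T [-0.12  0.81 -0.1 ] Ftool [  1.5   1.1 -10. ] gap 0.015225375562054232
```

Run:
```python
import cv2,numpy as np
r=[]
for a in("0","_"):
    s=cv2.imread("pics/scene0.png" if a=="0" else "pics/last_scene.png")[130:290,170:330]
    t=cv2.imread("pics/top0.png" if a=="0" else "pics/last_top.png")[85:245,170:330]
    r.append(np.vstack([s,t]))
cv2.imwrite("pics/cmp.png",cv2.resize(np.hstack(r),(590,590)))
```

```text
(no output)
```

View pics/cmp.png

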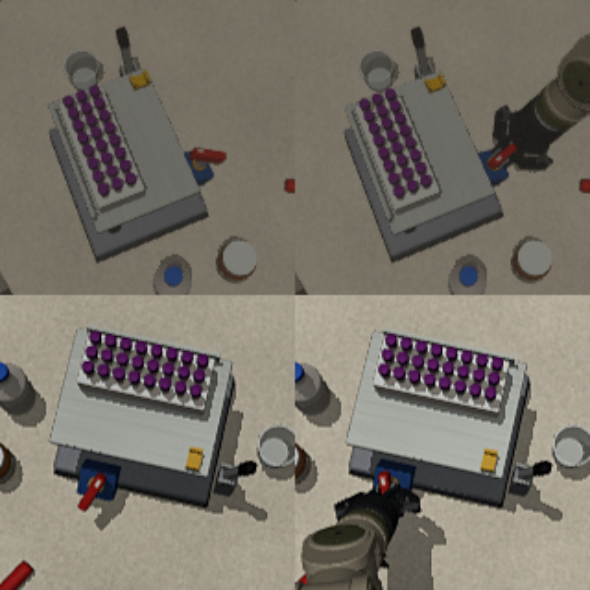

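The right column shows the bar turned and the deck a little lower in both views, with no occlusion. Phase correlation is unreliable here, so I'll use ECC alignment.

```bash
python3 - <<'E'
s=open("track.py").read()
a=s.index("    (dx,dy),r="); b=s.index("    g=(proj")
s=s[:a]+'''    r,M=cv2.findTransformECC(f(ref),f(im),np.float32([[1,0,0],[0,1,0]]),cv2.MOTION_TRANSLATION,(3,200,1e-5),None,3)
    dx,dy=M[:,2]
'''+s[b:]
s=s.replace("c=q.mean(0).astype(int); w=32","c=q.mean(0).astype(int); w=30")
open("track.py","w").write(s)
E
python3 track.py
```

```text
scene (np.float64(-12.9), array([0.36, 1.33, 0.95]))
top (np.float64(-13.5), array([0.17, 1.47, 0.97]))
t 6.1667 turn deg [ -0.1  -0.  -42.1] F [-5.1  1.3  6.7] T [-0.16  0.76 -0.16] Ftool [ 1.3  0.7 -8.4] gap 0.015371982531689645
```

>>> send_rows(series=[0, 0, 0, 0, 0, 0, 0, 0, 0, 0, 0, 0, 0, 0, 0, 0, 0, 0, 0, 0, 0, 0, 0, 0, 0, 0, 0, 0, 0, 0, 0, 0, 0, 0, 0, 0, 0, 0, 0, 0, 0, 0])

```text
clock: 6.77
tcp_pos: [0.5378, 0.1032, 0.0952]
orientation: [0.234, -0.067, 0.968, -0.063]
wrist_force: [-6.2, 1.6, 7.4]
finger_gap: 0.015
```

```bash
python3 track.py
```

```text
scene (np.float64(-22.4), array([0.61, 2.31, 0.97]))
top (np.float64(-22.6), array([0.25, 2.47, 0.96]))
t 6.7667 turn deg [ -0.1  -0.  -42.1] F [-6.2  1.6  7.4] T [-0.07  0.82 -0.11] Ftool [ 1.9  1.1 -9.6] gap 0.014993491626306097
```

The deck is sinking at about 15 mm/s, so I'll hold the valve here.

>>> send_rows(series=[0, 0, 0, 0, 0, 0, 0, 0, 0, 0, 0, 0, 0, 0, 0, 0, 0, 0, 0, 0, 0, 0, 0, 0, 0, 0, 0, 0, 0, 0, 0, 0, 0, 0, 0, 0, 0, 0, 0, 0, 0, 0, 0, 0, 0, 0, 0, 0, 0, 0, 0, 0, 0, 0, 0, 0, 0, 0, 0, 0, 0, 0, 0, 0, 0, 0, 0, 0, 0, 0])

```text
clock: 7.7
tcp_pos: [0.5378, 0.1032, 0.0952]
orientation: [0.234, -0.067, 0.968, -0.063]
wrist_force: [-6.1, 0.8, 7.7]
finger_gap: 0.0151
```

>>> send_rows(series=[0, 0, 0, 0, 0, 0, 0, 0, 0, 0, 0, 0, 0, 0, 0, 0, 0, 0, 0, 0, 0, 0, 0, 0, 0, 0, 0, 0, 0, 0, 0, 0, 0, 0, 0, 0, 0, 0, 0, 0, 0, 0, 0, 0, 0, 0, 0, 0, 0, 0, 0, 0, 0, 0, 0, 0, 0, 0, 0, 0, 0, 0, 0, 0, 0, 0, 0, 0, 0, 0])

```text
clock: 8.53
tcp_pos: [0.5378, 0.1032, 0.0952]
orientation: [0.234, -0.067, 0.968, -0.063]
wrist_force: [-5.3, 0.9, 6.2]
finger_gap: 0.0153
```

```bash
python3 track.py
```

```text
scene (np.float64(-49.2), array([1.4 , 5.05, 0.93]))
top (np.float64(-49.0), array([0.49, 5.36, 0.93]))
t 8.5333 turn deg [ -0.1  -0.  -42.1] F [-5.3  0.9  6.2] T [-0.16  0.77 -0.19] Ftool [ 1.7  0.5 -8. ] gap 0.015321005959506641
```

>>> send_rows(series=[0, 0, 0, 0, 0, 0, 0, 0, 0, 0, 0, 0, 0, 0, 0, 0, 0, 0, 0, 0, 0, 0, 0, 0, 0, 0, 0, 0, 0, 0, 0, 0, 0, 0, 0, 0, 0, 0, 0, 0, 0, 0, 0, 0, 0, 0, 0, 0, 0, 0, 0, 0, 0, 0, 0, 0, 0, 0, 0, 0, 0, 0, 0, 0, 0, 0, 0, 0, 0, 0])

```text
clock: 9.47
tcp_pos: [0.5378, 0.1032, 0.0952]
orientation: [0.234, -0.067, 0.968, -0.063]
wrist_force: [-5.9, 1.2, 6.5]
finger_gap: 0.0149
```

>>> send_rows(series=[0, 0, 0, 0, 0, 0, 0, 0, 0, 0, 0, 0, 0, 0, 0, 0, 0, 0, 0, 0, 0, 0, 0, 0, 0, 0, 0, 0, 0, 0, 0, 0, 0, 0, 0, 0, 0, 0, 0, 0, 0, 0, 0, 0, 0, 0, 0, 0, 0, 0, 0, 0, 0, 0, 0, 0, 0, 0, 0, 0, 0, 0, 0, 0, 0, 0, 0, 0, 0, 0])

```text
clock: 10.3
tcp_pos: [0.5378, 0.1032, 0.0952]
orientation: [0.234, -0.067, 0.968, -0.063]
wrist_force: [-6.7, 1.6, 7.8]
finger_gap: 0.0148
```

```bash
python3 track.py
```

```text
scene (np.float64(-69.4), array([1.94, 7.14, 0.91]))
top (np.float64(-67.9), array([0.64, 7.42, 0.9 ]))
t 10.3 turn deg [ -0.1  -0.  -42.1] F [-6.7  1.6  7.8] T [-0.13  0.8  -0.18] Ftool [  2.2   1.1 -10.1] gap 0.014846840873263946
```

>>> send_rows(series=[0, 0, 0, 0, 0, 0, 0, 0, 0, 0, 0, 0, 0, 0, 0, 0, 0, 0, 0, 0, 0, 0, 0, 0, 0, 0, 0, 0, 0, 0, 0, 0, 0, 0, 0, 0, 0, 0, 0, 0, 0, 0, 0, 0, 0, 0, 0, 0, 0, 0, 0, 0, 0, 0, 0, 0, 0, 0, 0, 0, 0, 0, 0, 0, 0, 0, 0, 0, 0, 0])

```text
clock: 11.23
tcp_pos: [0.5378, 0.1032, 0.0952]
orientation: [0.234, -0.067, 0.968, -0.063]
wrist_force: [-6.2, 1.0, 7.6]
finger_gap: 0.0149
```

```bash
python3 track.py
```

```text
scene (np.float64(-69.4), array([1.94, 7.14, 0.91]))
top (np.float64(-68.0), array([0.64, 7.43, 0.9 ]))
t 11.2333 turn deg [ -0.1  -0.  -42.1] F [-6.2  1.   7.6] T [-0.14  0.78 -0.17] Ftool [ 1.9  0.5 -9.7] gap 0.014948656008473421
```

The deck is down and stopped. Now I'll shut the valve against its stop.

>>> send_rows(series=[0, 0, 0, 0, 0, 6, 0, 0, 0, 0, 0, 0, 12, 0, 0, 0, 0, 0, 0, 18, 0, 0, 0, 0, 0, 0, 24, 0, 0, 0, 0, 0, 0, 30, 0, 0, 0, 0, 0, 0, 36, 0, 0, 0, 0, 0, 0, 41, 0, 0, 0, 0, 0, 0, 43, 0, 0, 0, 0, 0, 0, 43, 0])

```text
clock: 12.08
tcp_pos: [0.5376, 0.1023, 0.0952]
orientation: [0.241, 0.293, 0.925, 0.026]
wrist_force: [-6.8, -2.7, 8.2]
finger_gap: 0.0147
```

```bash
python3 track.py
```

```text
scene (np.float64(-69.5), array([1.95, 7.15, 0.91]))
top (np.float64(-68.0), array([0.63, 7.43, 0.9 ]))
t 12.0833 turn deg [ 0.1 -0.1  1. ] F [-6.8 -2.7  8.2] T [ 1.    0.36 -0.67] Ftool [ -0.2  -4.3 -10.1] gap 0.01467991935428655
```

>>> send_rows(series=[0, 0, 0, 0, 0, 3, 0, 0, 0, 0, 0, 0, 3, 0, 0, 0, 0, 0, 0, 3, 0])

```text
clock: 12.43
tcp_pos: [0.5376, 0.1023, 0.0952]
orientation: [0.24, 0.315, 0.918, 0.032]
wrist_force: [-7.1, -3.8, 10.5]
finger_gap: 0.015
```

```bash
python3 track.py
```

```text
scene (np.float64(-69.4), array([1.94, 7.14, 0.91]))
top (np.float64(-68.0), array([0.64, 7.43, 0.9 ]))
t 12.4333 turn deg [ 0.1 -0.1  3.7] F [-7.1 -3.8 10.5] T [ 1.16  0.22 -2.19] Ftool [ -1.8  -4.8 -12.2] gap 0.014996598620117945
```

The stop torque has risen to 2.2 N m, so the valve is shut. I'll relax, open and back off.

>>> send_rows(series=[0, 0, 0, 0, 0, -2.5, 0, 0, 0, 0, 0, 0, -2.5, 0.5, 0, 0, 0, 0, 0, -2.5, 1, 0, 0, 0, 0, 0, -2.5, 1, 0, 0, 0, 0, 0, -2.5, 1, 0, 0, -3, 0, 0, -2.5, 1, 0, 0, -7, 0, 0, -2.5, 1, 0, 0, -11, 0, 0, -2.5, 1, 0, 0, -15, 0, 0, -2.5, 1, 0, 0, -15, 0, 0, -2.5, 1])

```text
clock: 13.37
tcp_pos: [0.4703, 0.1179, 0.235]
orientation: [0.245, 0.296, 0.923, 0.031]
wrist_force: [0.9, -0.1, 0.7]
finger_gap: 0.0852
```

Run:
```python
from h import *
p=np.load("p.npy")
c=camera_info("wrist"); im=read_camera("wrist"); cv2.imwrite("pics/w3.png",im)
print(get_state()["tcp_pos"],get_state()["finger_gap"])
print(proj(c,lift2w(p,[VG+.012*SZ+k*.032*bar(0) for k in(-1,1)])).round(1))
for d in silhouettes("wrist","valve_grip")[:1]:
  ys,xs=np.nonzero(d["pixels"]); v=cv2.fitLine(np.c_[xs,ys].astype(np.float32),cv2.DIST_L2,0,.01,.01).ravel()
  print(d["p"],d["box"],v,"bar tilt deg",np.degrees(np.arctan2(v[0],v[1])))
# latch
for n in("top","scene"):
  im=read_camera(n); cv2.imwrite(f"pics/{n}3.png",im)
  for d in silhouettes(n,"latch_grip")[:1]:
    ys,xs=np.nonzero(d["pixels"]); print(n,d["p"],d["box"],xs.mean(),ys.mean())
  for t in(1.6,1.7,1.8,1.9): print(t,proj(CI[n],lift2w(p,[latchp(t),latchp(t,.112)])).round(1).tolist())
a=cv2.imread("pics/top3.png")[85:215,230:330]; b=cv2.imread("pics/scene3.png")[125:255,200:300]
cv2.imwrite("pics/c3.png",cv2.resize(np.hstack([a,b]),None,fx=4,fy=4,interpolation=cv2.INTER_CUBIC))
```

```text
[0.47065164 0.1176689  0.23230507] 0.08568965346036282
[[253.2 138.8]
 [255.3 209.4]]
0.55 [241.4, 129.6, 23.4, 74.1] [3.6941420e-02 9.9931741e-01 2.5175243e+02 1.6692186e+02] bar tilt deg 2.117069
top 0.56 [289.0, 178.3, 19.7, 7.0] 299.4453781512605 180.46218487394958
1.6 [[296.4, 175.5], [297.3, 174.3]]
1.7 [[299.7, 176.3], [301.5, 175.3]]
1.8 [[303.0, 177.2], [305.5, 176.3]]
1.9 [[306.1, 178.1], [309.5, 177.4]]
scene 0.52 [232.2, 145.2, 9.9, 25.6] 237.5886524822695 156.4255319148936
1.6 [[237.1, 155.5], [236.7, 152.3]]
1.7 [[236.1, 153.3], [235.4, 149.5]]
1.8 [[235.1, 151.2], [234.2, 146.9]]
1.9 [[234.1, 149.3], [233.0, 144.5]]
```

View pics/c3.png

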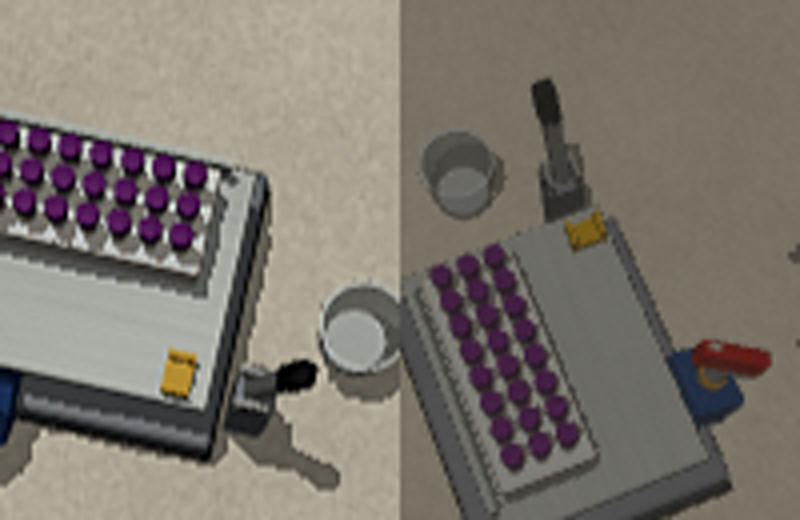

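The deck is fully down. The fork is at (179,370) and the sleeve at (297,375) in the left crop, with the latch leaning outward. I'll refit with all the data and plan the latch push.

```bash
cat > fit2.py <<'E'
from h import *
cr=lambda u,v:(170+(u+.5)/4.5-.5,85+(v+.5)/4.5-.5)
c4=lambda u,v,ox,oy:(ox+(u+.5)/4-.5,oy+(v+.5)/4-.5)
t0=np.array([cr(*q) for q in [(122,358),(505,438),(567,165),(190,83)]])
t1=np.array([c4(*q,230,85) for q in[(206,408),(268,175),(179,370),(297,375)]])
s1=np.array([c4(u-400,v,200,125) for u,v in[(186,230),(145,101)]])
w=camera_info("wrist"); wv=np.array([[251.75,166.9]])
def f(p):
    h=.112+p[3]; b=bar(0)
    D=lambda h:[(-.09,.12,h),(-.09,-.12,h),(.09,-.12,h),(.09,.12,h)]
    Y=(-.07,-.095,.130); L=latchp(p[4]); pr=lambda c,P:proj(c,lift2w(p,P))
    return np.r_[(pr(CI["top"],D(h))-t0).ravel(),(pr(CI["top"],D(.112)[1:3]+[Y,L])-t1).ravel(),(pr(CI["scene"],[Y,L])-s1).ravel(),.3*(pr(w,[VG+.008*SZ])-wv).ravel()]
r=least_squares(f,np.load("p.npy"),loss='soft_l1'); p=r.x; print(p.round(4)); print(f(p).reshape(-1,2).round(1).tolist()); np.save("p2.npy",p)
print("hinge",lift2w(p,latchp(0,0)),"sleeve",lift2w(p,[latchp(p[4]),latchp(p[4],.112)]),"y dir",wz(p,[0,1,0]))
E
python3 fit2.py
```

```text
[ 0.6585  0.0271 -0.1903  0.0633  1.8307]
[[0.1, 0.5], [0.5, 1.4], [0.3, -0.4], [0.1, -0.3], [0.2, -0.0], [-2.4, -1.3], [0.1, -0.1], [0.6, -0.4], [98.8, -0.6], [99.0, 0.2], [1.7, 4.7]]
hinge [[ 0.56137818 -0.10697969  0.1295    ]] sleeve [[ 0.55695351 -0.12994744  0.21744262]
 [ 0.55593243 -0.13524769  0.23773707]] y dir [0.18916895 0.98194455 0.        ]
```

```bash
sed -i 's/c4(u-400,v,200,125)/c4(u,v,200,125)/' fit2.py; python3 fit2.py
```

```text
[ 0.6572  0.0273 -0.1937  0.0668  1.8191]
[[-0.2, 0.5], [0.4, 1.8], [0.4, -0.1], [0.0, -0.3], [-0.0, 0.6], [-2.4, -0.7], [-0.1, 0.4], [0.0, 0.2], [-0.7, -0.7], [-0.3, 0.2], [1.7, 4.3]]
hinge [[ 0.55961276 -0.10645589  0.1295    ]] sleeve [[ 0.55530827 -0.12839958  0.21770967]
 [ 0.55431493 -0.13346351  0.23806575]] y dir [0.19249204 0.98129854 0.        ]
```

Run:
```python
from h import *
p=np.load("p2.npy"); s=get_state()
x=wz(p,[0,1,0]); y=wz(p,[1,0,0]); z=np.array([0,0,-1]); Rt=R.from_matrix(np.c_[x,y,z])
R0=rot(s["orientation"])
hover=lift2w(p,[-.07,-.15-.066,.30])[0]; start=lift2w(p,[-.07,-.15-.066,.205])[0]
up=s["tcp_pos"]+[0,0,.07]
print(s["tcp_pos"],hover,s["joint_pos"].round(2))
print("up",R0.inv().apply(up-s["tcp_pos"])*100); print(goto(hover,Rt))
print("corner path (hinge frame mm): Yf, z")
for t in np.linspace(1.8,0,10):
    c=102*np.array([np.cos(t),np.sin(t)])+8*np.array([-np.sin(t),np.cos(t)]); print(round(t,2),(c-[11,0]).round(1), (129.5+c[1]).round(1))
```

```text
[0.46839128 0.11641213 0.22513107] [ 0.54690828 -0.17122159  0.3       ] [ 0.19 -0.2  -0.64  0.67 -0.18  0.77]
up [-2.9787722   1.3465136  -6.18981561]
(array([-24.92, -18.  ,  -0.39]), array([24.7, 16. , 64.1]))
corner path (hinge frame mm): Yf, z
1.8 [-42.   97.5] 227.0
1.6 [-22.  101.7] 231.2
1.4 [ -1.5 101.9] 231.4
1.2 [18.5 98. ] 227.5
1.0 [37.4 90.2] 219.7
0.8 [54.3 78.7] 208.2
0.6 [68.7 64.2] 193.7
0.4 [79.8 47.1] 176.6
0.2 [87.4 28.1] 157.6
0.0 [91.  8.] 137.5
```

>>> send_rows(series=[-3, 1.3, -6.2, 0, 0, 0, 0.5, -3, 1.3, -6.2, 0, 0, 0, 0, -10, -5, -6, 8, 5, 21, 0, -17, -12, -4, 16, 10, 42, 0, -24.9, -18, -0.4, 24.7, 16, 64.1, 0, -24.9, -18, -0.4, 24.7, 16, 64.1, 0, -24.9, -18, -0.4, 24.7, 16, 64.1, 0, -24.9, -18, -0.4, 24.7, 16, 64.1, 0, -24.9, -18, -0.4, 24.7, 16, 64.1, 0, -24.9, -18, -0.4, 24.7, 16, 64.1, 0])

```text
clock: 14.5
tcp_pos: [0.5486, -0.1771, 0.2988]
orientation: [0.047, 0.704, 0.708, 0.005]
wrist_force: [0.9, 0.2, -0.3]
finger_gap: -0.0
```

```bash
cat > rel.py <<'E'
from h import *
p=np.load("p2.npy"); s=get_state()
x=wz(p,[0,1,0]); y=wz(p,[1,0,0]); z=np.array([0,0,-1]); Rt=R.from_matrix(np.c_[x,y,z])
d=s["tcp_pos"]-lift2w(p,latchp(0,0))[0]
print("t",s["clock"],"hinge-frame mm: x,y,z(up)",(np.array([d@y,d@x,d[2]])*1000).round(1),"rot left",np.degrees((rot(s["orientation"]).inv()*Rt).as_rotvec()).round(1),"F(lift)",np.round([s["wrist_force"]@y,s["wrist_force"]@x,s["wrist_force"][2]],1),s["joint_pos"].round(2))
E
python3 rel.py
```

```text
t 14.5 hinge-frame mm: x,y,z(up) [  2.8 -71.4 169.3] rot left [ 4.5  3.  11.4] F(lift) [ 0.9  0.4 -0.3] [-0.44  0.23  0.09  1.34 -0.02  1.12]
```

>>> send_rows(series=[0, 0, 0, 4.5, 3, 11.4, 0, 0, 0, 0, 4.5, 3, 11.4, 0, 0, 0, 0, 4.5, 3, 11.4, 0, 0, 0, 0, 4.5, 3, 11.4, 0])

```text
clock: 14.83
tcp_pos: [0.5476, -0.1716, 0.2995]
orientation: [0.0, 0.768, 0.64, 0.001]
wrist_force: [0.2, 0.7, 0.2]
finger_gap: 0.0005
```

```bash
python3 rel.py
```

```text
t 14.8333 hinge-frame mm: x,y,z(up) [  0.8 -66.2 170. ] rot left [ 0.1 -0.1  0.7] F(lift) [0.  0.7 0.2] [-0.44  0.3   0.2   1.46  0.    1.31]
```

>>> send_rows(series=[0, 0, 4, 0, 0, 0.7, 0, 0, 0, 8, 0, 0, 0.7, 0, 0, 0, 8, 0, 0, 0.7, 0, 2, 0, 8, 0, 0, 0.7, 0, 4, 0, 8, 0, 0, 0.7, 0, 6, 0, 8, 0, 0, 0.7, 0, 8, 0, 8, 0, 0, 0.7, 0, 9.2, 0, 8, 0, 0, 0.7, 0, 10.3, 0, 8, 0, 0, 0.7, 0, 10.3, 0, 8, 0, 0, 0.7, 0])

```text
clock: 15.67
tcp_pos: [0.567, -0.0677, 0.2235]
orientation: [0.002, 0.771, 0.636, 0.002]
wrist_force: [-0.4, -0.2, -0.2]
finger_gap: 0.0003
```

```bash
python3 rel.py
python3 - <<'E'
from h import *
a=read_camera("top")[85:215,230:330]; b=read_camera("scene")[125:255,200:300]
cv2.imwrite("pics/c4.png",cv2.resize(np.hstack([a,b]),None,fx=4,fy=4,interpolation=cv2.INTER_CUBIC))
E
```

```text
t 15.6667 hinge-frame mm: x,y,z(up) [-0.2 39.4 94. ] rot left [ 0.4 -0.   0.1] F(lift) [-0.4 -0.2 -0.2] [-0.26  0.3   0.01  1.27  0.    1.5 ]
```

View pics/c4.png

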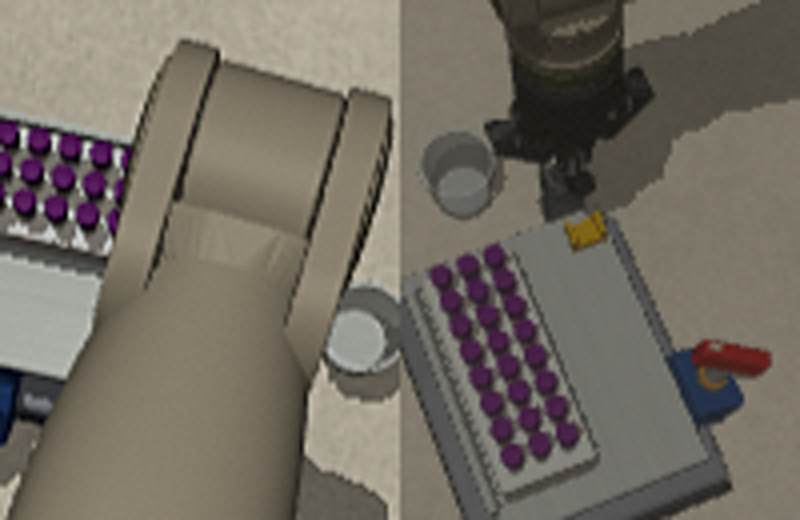

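The latch appears to have gone over ahead of the fingers, with the cup untouched. I'll continue along the arc.

>>> send_rows(series=[0.8, 0, 0.7, 0, 0, 0, 0, 1.5, 0, 1.5, 0, 0, 0, 0, 2.3, 0, 2.2, 0, 0, 0, 0, 3, 0, 3, 0, 0, 0, 0, 3.6, 0, 3.9, 0, 0, 0, 0, 4.1, 0, 4.7, 0, 0, 0, 0, 4.5, 0, 5.7, 0, 0, 0, 0, 4.8, 0, 6.6, 0, 0, 0, 0, 5, 0, 7.6, 0, 0, 0, 0, 5, 0, 7.6, 0, 0, 0, 0])

```text
clock: 16.6
tcp_pos: [0.575, -0.0199, 0.1434]
orientation: [0.0, 0.772, 0.635, 0.0]
wrist_force: [-0.3, 0.7, 0.0]
finger_gap: 0.0
```

```bash
python3 rel.py
```

```text
t 16.6 hinge-frame mm: x,y,z(up) [-1.5 87.9 13.9] rot left [ 0.1 -0.  -0. ] F(lift) [-0.4  0.7  0. ] [-0.17  0.35 -0.12  1.1   0.    1.59]
```

>>> send_rows(series=[0.2, 0, 0.3, 0, 0, 0, 0, 0.2, 0, 0.5, 0, 0, 0, 0, 0.2, 0, 0.5, 0, 0, 0, 0])

```text
clock: 16.85
tcp_pos: [0.5769, -0.0187, 0.141]
orientation: [0.002, 0.772, 0.635, 0.002]
wrist_force: [0.3, -0.7, 1.0]
finger_gap: -0.0
```

```bash
python3 rel.py
```

```text
t 16.85 hinge-frame mm: x,y,z(up) [ 0.1 89.4 11.5] rot left [ 0.3 -0.  -0. ] F(lift) [ 0.5 -0.6  1. ] [-0.17  0.35 -0.12  1.09  0.    1.59]
```

>>> send_rows(series=[0, 0, 0.2, 0, 0, 0, 0, 0, 0, 0.2, 0, 0, 0, 0, 0, 0, 0.2, 0, 0, 0, 0])

```text
clock: 17.1
tcp_pos: [0.577, -0.0188, 0.1393]
orientation: [0.002, 0.772, 0.635, 0.002]
wrist_force: [0.5, 0.2, 0.1]
finger_gap: -0.0002
```

```bash
python3 rel.py
```

```text
t 17.1 hinge-frame mm: x,y,z(up) [ 0.2 89.4  9.8] rot left [ 0.3 -0.  -0.1] F(lift) [0.4 0.3 0.1] [-0.17  0.36 -0.12  1.09  0.    1.59]
```

>>> send_rows(series=[0, 0, 0.2, 0, 0, 0, 0, 0, 0, 0.3, 0, 0, 0, 0, 0, 0, 0.3, 0, 0, 0, 0])

```text
clock: 17.35
tcp_pos: [0.5773, -0.0188, 0.1374]
orientation: [0.002, 0.772, 0.635, 0.002]
wrist_force: [-2.1, -0.5, 6.3]
finger_gap: -0.0003
```

```bash
python3 rel.py
python3 - <<'E'
from h import *
a=read_camera("wrist");cv2.imwrite("pics/w5.png",a)
E
```

```text
t 17.35 hinge-frame mm: x,y,z(up) [ 0.5 89.5  7.9] rot left [ 0.4 -0.  -0. ] F(lift) [-2.  -0.9  6.3] [-0.17  0.36 -0.13  1.08  0.    1.59]
```

View pics/w5.png

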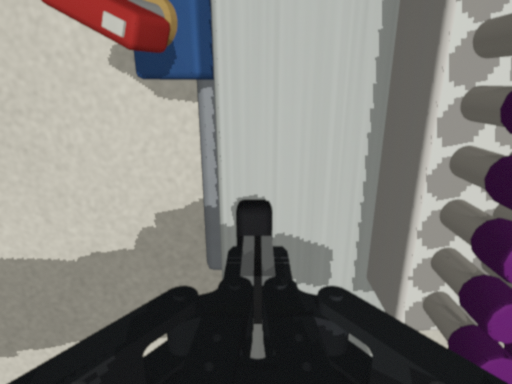

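The sleeve end shows just ahead of the fingertips at (255,215), and the fingers now press on it with 6 N at bar-level height. I'll press a little more to seat it fully.

>>> send_rows(series=[0, 0, 0.1, 0, 0, 0, 0, 0, 0, 0.1, 0, 0, 0, 0, 0, 0, 0.2, 0, 0, 0, 0, 0, 0, 0.2, 0, 0, 0, 0])

```text
clock: 17.73
tcp_pos: [0.5774, -0.0187, 0.1371]
orientation: [0.003, 0.772, 0.635, 0.003]
wrist_force: [-5.6, 1.0, 16.3]
finger_gap: -0.0004
```

```bash
python3 rel.py
```

```text
t 17.7333 hinge-frame mm: x,y,z(up) [ 0.6 89.5  7.6] rot left [ 0.5 -0.  -0. ] F(lift) [-5.7 -0.1 16.3] [-0.17  0.36 -0.13  1.08  0.    1.59]
```

That is a hard stop: 16 N for 0.3 mm at the closed height. I'll retreat straight up, then aside, and check.

>>> send_rows(series=[0, 0, -2, 0, 0, 0, 0, 0, 0, -6, 0, 0, 0, 0, 0, 0, -10, 0, 0, 0, 0, 0, 0, -14, 0, 0, 0, 0, 0, -4, -15, 0, 0, 0, 0, 0, -8, -15, 0, 0, 0, 0, 0, -12, -15, 0, 0, 0, 0, 0, -15, -15, 0, 0, 0, 0, 0, -15, -15, 0, 0, 0, 0, 0, -15, -15, 0, 0, 0, 0])

```text
clock: 18.57
tcp_pos: [0.4279, 0.0108, 0.2841]
orientation: [0.002, 0.772, 0.635, 0.002]
wrist_force: [0.6, 0.1, 0.8]
finger_gap: 0.0001
```

```bash
python3 rel.py
python3 - <<'E'
from h import *
p=np.load("p2.npy")
ims={n:read_camera(n) for n in("top","scene")}
for n in ims:
  cv2.imwrite(f"pics/{n}6.png",ims[n])
  for l in("latch_grip",):
    for d in silhouettes(n,l)[:1]:
      ys,xs=np.nonzero(d["pixels"]); print(n,d["p"],xs.mean().round(1),ys.mean().round(1))
  print(proj(CI[n],lift2w(p,[latchp(0)+[0,0,.007],latchp(.1)+[0,0,.007]])).round(1).tolist())
a=ims["top"][85:215,170:330]; b=ims["scene"][130:260,180:320]
cv2.imwrite("pics/c6.png",cv2.resize(np.hstack([a,b]),(800,347),interpolation=cv2.INTER_CUBIC))
E
python3 track.py
```

```text
t 18.5667 hinge-frame mm: x,y,z(up) [-151.8   89.7  154.6] rot left [ 0.4 -0.  -0. ] F(lift) [0.6 0.2 0.8] [-0.16  0.01 -0.19  1.36  0.    1.6 ]
top 0.7 272.8 177.4
[[261.9, 174.4], [262.1, 173.9]]
scene 0.67 246.8 183.5
[[249.5, 190.0], [249.4, 188.9]]
scene (np.float64(-69.7), array([1.95, 7.18, 0.9 ]))
top (np.float64(-68.0), array([0.62, 7.43, 0.9 ]))
t 18.7667 turn deg [24.4 16.2 65.6] F [ 0.1  0.3 -0.7] T [-0.01  0.02  0.03] Ftool [0.3 0.1 0.7] gap -1.308843450808788e-05
```

View pics/c6.png

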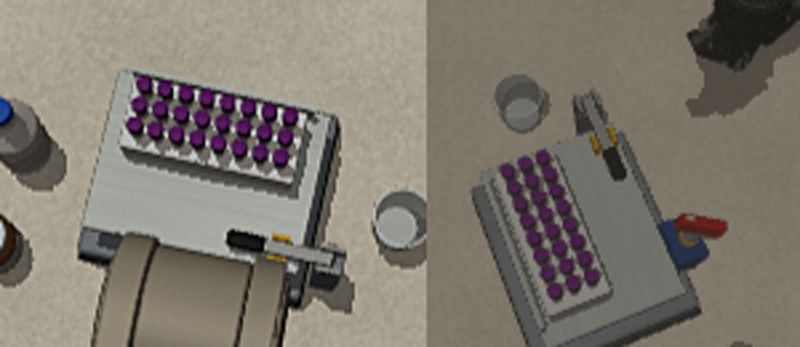

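The bar lies between the yellow cheeks with the sleeve beyond (top crop 245,240), the deck is down, and the handle is back in its shut direction. I'll hand in.

```bash
python3 -c "
from workcell import *
print(hand_in())"
```

```text
the job is handed in; nothing more can be done
None
```

The job is handed in at about 18.8 s of the 66 s allowed; no verdict was reported.

- **Deck:** I turned the valve about 42° (0.73 rad) counter-clockwise. The deck sank at about 15 mm/s by its own weight for about 68 mm and stopped. Its height was unchanged in every later check.
- **Valve:** I turned it back until the shut stop resisted with 2.2 N m. Afterwards the bar's direction matched the shut position to within about 0.5°.
- **Latch:** I pushed it over with closed fingers until it hit its stop at the closed height, pressing with 16 N. The last pictures show the bar between the yellow cheeks. The wrist force was near zero after backing off.
- **Bystanders:** The cup, wash bottle and jar look unmoved in the last pictures. I did not check the other bystanders, but the arm passed well above all of them.

Two checks disagreed along the way:
- **Deck tracking:** my first method (phase correlation) gave nonsense once the deck moved. I replaced it with image alignment, and the two cameras then agreed to about 1–2 mm.
- **Sleeve position:** the network's position for the closed latch sleeve was 7–11 pixels from my prediction. I put that down to its outline including the bar, and relied on the contact force and the pictures.

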